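# Close up the honey gift box: flap first, then lid

### The job

Close up the honey gift box by pushing with the fingertips: first fold the upright chalkboard flap right down flat inside the box, then swing the hinged lid over it and press it fully shut, without letting it slam. Do not pinch the flap or the lid, and leave all the jars and candles, in the box and around it, standing where they are.

Things in the scene. Friction and masses are not known exactly. Their poses are not given: they have to be found in the camera images.
- box: The open gift box: a fixed, light plywood tray, 200 mm along its x, 220 mm along its y, 95 mm high, walls 8 mm. Origin: centre of its underside, on the table. Its x axis points level from the flap's side (-x) to the lid's hinge side (+x); y runs along both hinges; z is up. It stands so that its x axis points roughly to world +y (the robot's left), give or take up to about 35 degrees.
- flap (a joint): Angle of the chalkboard flap (rad): 0 = folded flat inside the box on its ledges; about 1.57 = upright; range 0 to 1.75, starts 1.42 to 1.68. It is folded by pushing its free edge towards the box's +x. Stiff friction hinge (about 0.16 N m): it stays where it is left, so it must be pushed all the way down; about 1 to 3 N at the free edge.
- flap_hinge (a point): Middle of the flap's hinge line: 12 mm inside the box's -x outer face, 70 mm above the table. The axis runs along the box's y.
- flap_edge (a point): Middle of the flap's free edge. The flap is a black chalkboard in a wooden frame, 130 mm from hinge to free edge, 186 mm wide along the box's y, 9 mm thick (hinge line and this point lie in its mid-plane). Folded flat its upper face is 75 mm above the table, 20 mm below the box's rim.
- lid (a joint): Angle of the hinged lid (rad): 0 = shut on the rim; about 1.57 = straight up; range 0 to 2.05, starts 1.55 to 1.95 (upright or leaning back, beyond the box's +x side). Stiff friction hinge (about 0.6 N m): it stays where it is left, so it must be pushed all the way shut; about 2 to 6 N near the free edge. It cannot shut while the flap stands: it runs into it.
- lid_hinge (a point): Middle of the lid's hinge line: on the box's +x outer face at the rim, 95 mm above the table. The axis runs along the box's y. The line lies in the lid's inner (under) face.
- lid_edge (a point): Middle of the lid's free edge, half-way through its thickness. The lid is a plywood board, 200 mm from hinge to free edge, 220 mm wide along the box's y, 12 mm thick; shut, its top face is 107 mm above the table.
- jar0: Small honey jar standing loose in the box (as jar1, jar2): 44 mm across, 48 mm high, brass cap. Origin: centre of its underside.
- jar1: Small honey jar in the box, like jar0.
- jar2: Small honey jar in the box, like jar0.
- honey_front: Honey jar standing on the table beside the box, on the flap's side (box -x) or on the lid's side (it may swap places with honey_back): 64 mm across, 78 mm high. Origin: centre of its underside.
- honey_back: Honey jar on the table beside the box, on the other of these two sides: 64 mm across, 70 mm high. Origin: centre of its underside.
- tree: Beeswax candle shaped as a fir tree, on the table beyond the box: 84 mm across, 105 mm high. Origin: centre of its underside.
- pillar: Beeswax pillar candle, on the table beyond the box: 56 mm across, 85 mm high. Origin: centre of its underside.
- stub: Short brown beeswax candle, on the table by the corner of the box on the flap's side: 48 mm across, 55 mm high. Origin: centre of its underside.

How it is judged:
By the outcome, as a careful person would: the job done as asked, in the order asked, and still so for the second after the job is handed in, with the robot touching nothing.
It also fails if it takes over 54 s, if anything falls off the work surface, if the arm or the gripper's body presses on something with over 40 N, if the wrist force passes 120 N, or if a joint passes its speed limit or range.

### The arm

A 7-joint arm with a two-finger parallel gripper is mounted at the origin on the work surface. World frame = base frame: x ahead of the robot, y to its left, z up, the work surface at z = 0. Lengths are in m, angles in rad, forces in N, time in s.
With the tool pointing down it reaches from about 0.4 to 0.85 m from the base axis. Payload 10.4 kg.
Tool frame: the origin (TCP) lies at the very end of the fingers, on their centre line; the grasp point (between the pads) lies 19 mm behind it; z points along the fingers, x is the direction in which the jaws open and shut, and the axes are right-handed (so a half turn about z gives the same grasp; the last joint's range is limited). The gripper opens to 87 mm and grips with 3 to 60 N. Pads are 19 mm wide; open, the fingers measure 117 mm over their backs; the gripper's body (75 mm by 190 mm) begins 51 mm behind the grasp point.
Start: joints at [-1.212, 0.332, -0.065, 1.46, 0.022, 1.35, -0.088], TCP at [0.233, 0.58, 0.223] pointing down, gripper open.
Joint ranges: [-2.6, 2.6], [-0.5, 2.12], [-1.47, 1.34], [0.16, 2.42], [-1.27, 4.41], [0.06, 2.06], [-2.6, 2.6]. Speed limits (rad/s): [2.22, 2.22, 2.79, 2.79, 3.14, 3.14, 3.14].

### API

Orientations are given as a unit quaternion [x, y, z, w].
In Python, from bench import r gives the robot as it stands. The module is installed in compiled form; this text tells all that it offers.
- The arm moves only by the tool carry_out, never from a script. Its argument "commands" is a list that holds one entry, the list of rows, each a list of 7 numbers: the closure in counts, from 0 (fully open) to 255 (shut), then the shift along the tool's x, y, z in units of 25 mm (1.0 is 25 mm), then the turn, a rotation vector about the tool's x, y, z in units of 5 degrees (1.0 is 5 degrees). A call has 1 to 12 rows; each row is the pose to reach, as a shift and turn from the pose measured when the call began, along the tool's axes at that moment; what a row does not reach only later rows make up. A row lasts 1/8 s, in which the tool goes at most 62.5 mm and 10.7 degrees, less where a joint would pass 70% of its speed; a pose out of reach is approached as far as the arm can. A call with a gripper value outside its range is refused whole. The fingers move at their own pace and stop on an object; "grip_force" is the grip in N (left out, the last holds). Time passes only in rows, so rows that repeat a pose let the fingers close. It gives the time, the measured TCP pose, the force and the opening at its end, in the units of the state.
- r.read_state(): the state, without advancing time (a new reading comes with each control period).
- r.camera(name): name is "side" or "top"; returns the picture (480x640x3 uint8, blue, green, red); there is no depth.
- r.camera_info(name): a dict with "fx", "fy", "cx", "cy" (pixels), "k1" (the pictures are not rectified: a ray, as slopes to the right and down, at radius r is drawn at 1 + k1 r^2 times it, then the intrinsics apply), "origin" and "rotation" of the camera in the world. Camera axes: x right, y down, z forward; pixel columns grow to the right and rows downward; lengths in m; the calibration is good to about 2 mm. A picture is of the moment at which its call begins. camera_info takes no time and is no camera call.
- r.close_job(): hands the job in, once; it reports no verdict.
The state is a dict: "time": time; "joint_positions": joint angles; "joint_vel": joint speeds; "joint_torque": joint torques, N m; "ee_pos": TCP position; "eef_rot": TCP orientation; "ft_force": force on the tool from outside, world axes, zero at the start; "torque": the same for the moment, N m; "width": finger opening in m.
Only numpy, scipy, OpenCV 4.12 (cv2) and the standard library are available. Lean on these libraries where they do the work, as an engineer would, in place of code of your own. Each camera call takes 0.05 s, during which the arm holds its last target.

## Working session

There is one attempt and no reset: what is moved stays moved. The work goes in short steps, Python scripts to look and compute and a tool call to move; the robot and the scene stay as the last step left them, time stands still between calls to the robot, and variables do not carry over. Pictures are saved under pics/ and viewed, and the job is handed in when it is done.

Besides the shell and the picture viewer there is one more tool, called after ">>>" as name(argument=value, ...) on one line, values as JSON. carry_out: Moves the arm, as the interface text tells. Its arguments: {"type":"object","properties":{"commands":{"type":"array"},"grip_force":{"type":"number"}},"required":["commands"]}

```bash
mkdir -p pics; ls; python3 - <<'E'
from bench import r
import cv2
s=r.read_state();print(s)
for n in("side","top"):
    print(n,r.camera_info(n)); cv2.imwrite(f"pics/{n}0.png",r.camera(n))
E
```

```text
pics
{'time': 0.0, 'joint_positions': array([-1.2115926 ,  0.33286981, -0.06466575,  1.46092811,  0.02160048,
        1.34988426, -0.08850142]), 'joint_vel': array([ 5.69289531e-05, -6.20318292e-04,  5.48477111e-04, -1.51786929e-03,
       -3.49768011e-04,  9.20188012e-05,  5.59664157e-05]), 'joint_torque': array([-4.67997997e-04, -6.23262548e+01,  2.44005967e-02, -3.89898634e+01,
       -6.13388722e-02,  3.98206722e-02,  1.48510285e-04]), 'ee_pos': array([0.23275581, 0.57963763, 0.22176144]), 'eef_rot': array([ 8.28434156e-01,  5.60086032e-01, -5.55598569e-04,  4.21128648e-04]), 'ft_force': array([-0.16662991, -0.35239175, -0.38499798]), 'torque': array([-0.02852138, -0.02197725, -0.01788922]), 'width': 0.08732306130658243}
side {'fx': 467.53774654217415, 'fy': 467.53774654217415, 'cx': 317.9677021346124, 'cy': 236.91254555857836, 'k1': -0.10547474441750673, 'origin': array([ 0.45196593, -0.58851574,  0.73077049]), 'rotation': array([ 0.91449941, -0.09126136,  0.04924877, -0.3910713 ])}
top {'fx': 479.226927797185, 'fy': 479.226927797185, 'cx': 320.9782351201385, 'cy': 242.6368213412299, 'k1': -0.08969146440328836, 'origin': array([0.51149353, 0.02770563, 0.84717352]), 'rotation': array([-0.69840929,  0.71278842, -0.03386087,  0.05486878])}
```

View pics/side0.png

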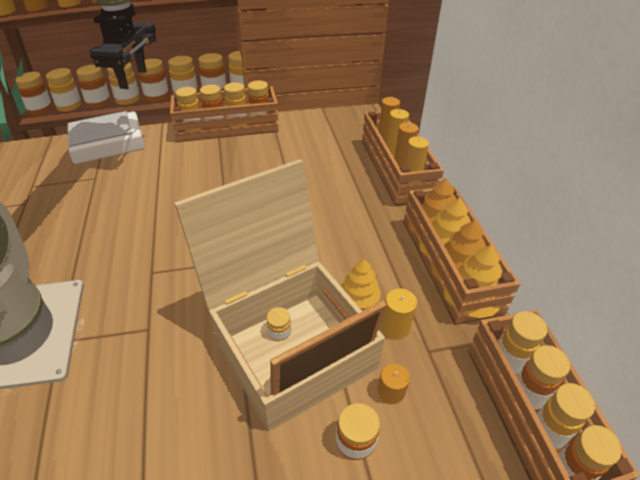

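View pics/top0.png

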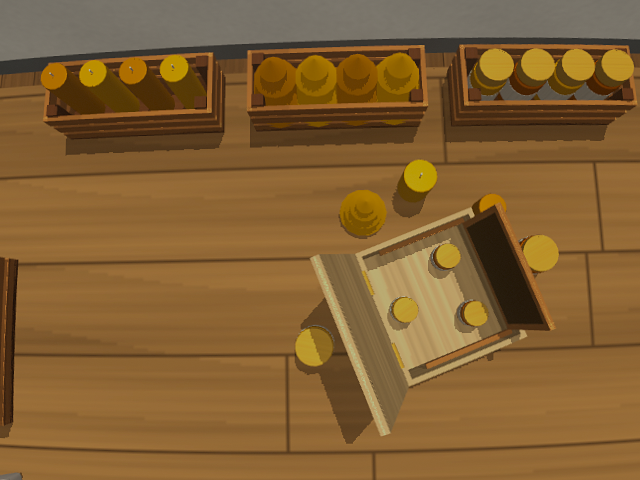

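```bash
python3 - <<'E'
import cv2
a=cv2.imread("pics/top0.png")[180:440,290:570];cv2.imwrite("pics/topz.png",cv2.resize(a,None,fx=2.3,fy=2.3,interpolation=2))
a=cv2.imread("pics/side0.png")[155:460,165:425];cv2.imwrite("pics/sidez.png",cv2.resize(a,None,fx=1.95,fy=1.95,interpolation=2))
E
```

```text
(no output)
```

View pics/topz.png

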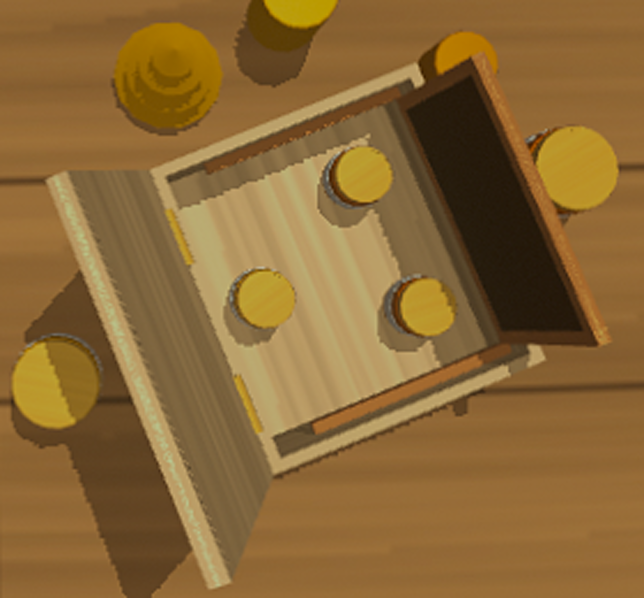

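View pics/sidez.png

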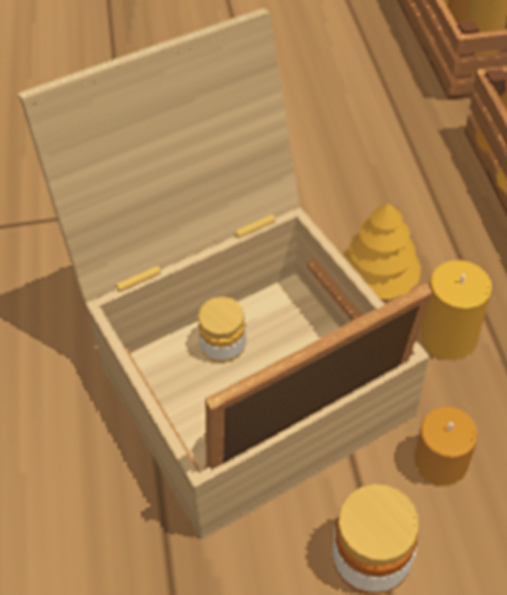

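```bash
cat > h.py <<'E'
import numpy as np, cv2
from scipy.spatial.transform import Rotation as R
from scipy.optimize import least_squares
from bench import r
def proj(n,P):
    c=r.camera_info(n);q=R.from_quat(c['rotation']).inv().apply(np.atleast_2d(P)-c['origin'])
    s=q[:,:2]/q[:,2:];s=s*(1+c['k1']*(s**2).sum(1,keepdims=True))
    return s*[c['fx'],c['fy']]+[c['cx'],c['cy']]
def ray(n,uv):
    c=r.camera_info(n);s0=(np.array(uv,float)-[c['cx'],c['cy']])/[c['fx'],c['fy']];s=s0
    for _ in range(20): s=s0/(1+c['k1']*(s@s))
    return c['origin'],R.from_quat(c['rotation']).apply([*s,1])
def atz(n,uv,z):
    o,d=ray(n,uv);return o+d*(z-o[2])/d[2]
def w(p,P):  # box->world
    c,s=np.cos(p[2]),np.sin(p[2]);P=np.atleast_2d(P).astype(float)
    return np.c_[p[0]+c*P[:,0]-s*P[:,1],p[1]+s*P[:,0]+c*P[:,1],P[:,2]]
def flap(a,l,y,t=0): # t along normal (up when flat)
    return [-.088+l*np.cos(a)-t*np.sin(a),y,.07+l*np.sin(a)+t*np.cos(a)]
def lid(a,l,y,t=0): # l from hinge, t outward (0 inner face)
    return [.1-l*np.cos(a)+t*np.sin(a),y,.095+l*np.sin(a)+t*np.cos(a)]
E
cat > fit.py <<'E'
from h import *
T=lambda u,v:("top",(290+u/2.3,180+v/2.3)); S=lambda u,v:("side",(165+u/1.95,155+v/1.95))
obs=[(T(152,172),lambda p:[.1,-.11,.095]),(T(275,473),lambda p:[.1,.11,.095]),(T(420,64),lambda p:[-.1,-.11,.095]),(T(543,360),lambda p:[-.1,.11,.095]),
(T(482,56),lambda p:flap(p[3],.13,-.093)),(T(604,344),lambda p:flap(p[3],.13,.093)),
(T(70,170),lambda p:lid(p[4],.2,-.11)),(T(230,585),lambda p:lid(p[4],.2,.11)),
(T(48,180),lambda p:lid(p[4],.2,-.11,.012)),(T(211,588),lambda p:lid(p[4],.2,.11,.012)),
(S(24,97),lambda p:lid(p[4],.2,.11)),(S(268,12),lambda p:lid(p[4],.2,-.11)),
(S(298,210),lambda p:[.1,-.11,.095]),(S(90,303),lambda p:[.1,.11,.095]),(S(199,478),lambda p:[-.1,.11,.095]),(S(427,354),lambda p:[-.1,-.11,.095]),(S(205,537),lambda p:[-.1,.11,0]),
(S(212,402),lambda p:flap(p[3],.13,.093)),(S(427,288),lambda p:flap(p[3],.13,-.093))]
f=lambda p:np.concatenate([proj(o[0],w(p,g(p)))[0]-o[1] for o,g in obs])
s=least_squares(f,[.5,-.15,1.57+.4,1.55,1.7],loss='soft_l1');print(s.x.round(4));print(f(s.x).reshape(-1,2).round(1).tolist())
p=s.x;np.save("p.npy",p)
for n,P in dict(fh=[-.088,0,.07],fe=flap(p[3],.13,0),lh=[.1,0,.095],le=lid(p[4],.2,0,.006)).items(): print(n,w(p,P)[0].round(4))
for n,uv,z in [("jar0",(447,257),.048),("jar1",(405,309),.048),("jar2",(474,314),.048),("hfront",(541,253),.078),("hback",(314,347),.07),("tree",(363,211),.09),("pillar",(421,176),.085),("stub",(491,207),.055)]:
    print(n,atz("top",uv,z).round(3))
E
python3 fit.py
```

```text
[ 0.5201 -0.1356  1.9324  1.6728  1.8365]
[[-1.7, -0.8], [-1.0, 0.6], [-2.4, -0.6], [0.5, -0.1], [-2.8, -1.1], [-0.2, -0.2], [-1.2, -0.0], [1.1, -1.5], [-0.7, -0.4], [-0.3, 0.3], [-1.0, 1.7], [1.0, 0.8], [0.4, -0.9], [-2.3, 0.7], [-2.5, 5.2], [0.7, 1.6], [-1.7, 2.3], [-2.3, 1.4], [0.7, 0.2]]
fh [ 0.5512 -0.2179  0.07  ]
fe [ 0.5559 -0.2303  0.1993]
lh [ 0.4847 -0.042   0.095 ]
le [0.4641 0.0125 0.2864]
jar0 [ 0.584 -0.16   0.048]
jar1 [ 0.499 -0.086  0.048]
jar2 [ 0.488 -0.2    0.048]
hfront [ 0.584 -0.307  0.078]
hback [0.442 0.064 0.07 ]
tree [ 0.657 -0.019  0.09 ]
pillar [ 0.714 -0.116  0.085]
stub [ 0.666 -0.237  0.055]
```

```bash
cat >> h.py <<'E'
def down(yaw,tilt=0.): # tool x axis at world yaw, pointing down; tilt about tool x
    return R.from_euler('z',yaw)*R.from_euler('x',np.pi)*R.from_euler('x',tilt)
def rows(pts,g=255,dec=2):
    s=r.read_state();q=R.from_quat(s['eef_rot']);out=[]
    for P,o in pts:
        t=q.inv().apply(np.array(P)-s['ee_pos'])/.025
        v=(q.inv()*o).as_rotvec(degrees=True)/5
        out.append([g]+[round(float(x),dec) for x in (*t,*v)])
    return out
YB=0.3616 # tool x along -box y ; tool y = -box x
def st():
    s=r.read_state();p=np.load('p.npy');d=s['ee_pos']-[p[0],p[1],0];c,n=np.cos(p[2]),np.sin(p[2])
    print('t',round(s['time'],2),'pos',s['ee_pos'].round(4),'box',np.round([c*d[0]+n*d[1],-n*d[0]+c*d[1],d[2]],4),'F',s['ft_force'].round(1),'q',s['joint_positions'].round(2),'w',round(s['width'],3))
E
python3 - <<'E'
from h import *
p=np.load('p.npy');print(p[2]-np.pi/2, w(p,[-.165,0,.4]))
D=np.degrees
for x in rows([([.23,.58,.40],down(D(0)+1.188)),([.33,.42,.42],down(1.0)),([.42,.22,.42],down(.8)),([.48,0,.42],down(.6)),([.55,-.2,.42],down(YB)),(w(p,[-.165,0,.40])[0],down(YB))],dec=1):print(x)
E
```

```text
0.3616185154812639 [[ 0.57843718 -0.2898925   0.4       ]]
[255, -0.0, -0.1, -7.1, 0.0, 0.0, 0.0]
[255, -4.5, 6.0, -7.9, 0.0, 0.0, 2.2]
[255, -10.6, 12.3, -7.9, 0.0, 0.0, 4.5]
[255, -17.8, 17.8, -7.9, 0.0, 0.0, 6.7]
[255, -24.2, 23.4, -7.9, 0.0, 0.0, 9.5]
[255, -27.1, 25.8, -7.1, 0.0, 0.0, 9.5]
```

>>> carry_out(commands=[[[255, 0, 0, -2.4, 0, 0, 0], [255, 0, 0, -4.8, 0, 0, 0], [255, 0, 0, -7.1, 0, 0, 0], [255, -1.5, 2, -7.9, 0, 0, 0.8], [255, -3, 4, -7.9, 0, 0, 1.5], [255, -4.5, 6, -7.9, 0, 0, 2.2], [255, -6, 7.6, -7.9, 0, 0, 2.8], [255, -7.6, 9.2, -7.9, 0, 0, 3.4], [255, -9.2, 10.8, -7.9, 0, 0, 4], [255, -10.6, 12.3, -7.9, 0, 0, 4.5], [255, -12.2, 13.7, -7.9, 0, 0, 5], [255, -12.2, 13.7, -7.9, 0, 0, 5]]], grip_force=10)

```text
time: 1.6
ee_pos: [0.4383, 0.165, 0.4201]
eef_rot: [0.931, 0.364, -0.0, 0.001]
ft_force: [0.2, 1.4, -0.6]
width: 0.0002
```

```bash
python3 - <<'E'
from h import *
st()
p=np.load('p.npy')
for x in rows([([.48,0,.42],down(.6)),([.55,-.2,.42],down(YB)),(w(p,[-.165,0,.40])[0],down(YB)),(w(p,[-.165,0,.165])[0],down(YB))],dec=1):print(x)
E
```

```text
t 1.6 pos [0.4383 0.165  0.4201] box [ 0.31   -0.0299  0.4201] F [ 0.2  1.4 -0.6] q [-0.78 -0.06  0.3   1.49  0.02  1.71  0.27] w 0.0
[255, -3.2, 6.0, 0.0, 0.0, 0.0, 1.7]
[255, -6.6, 13.8, 0.0, 0.0, 0.0, 4.4]
[255, -8.2, 17.2, 0.8, 0.0, 0.0, 4.4]
[255, -8.2, 17.2, 10.2, 0.0, 0.0, 4.4]
```

>>> carry_out(commands=[[[255, -1.1, 2, 0, 0, 0, 0.6], [255, -2.2, 4, 0, 0, 0, 1.2], [255, -3.2, 6, 0, 0, 0, 1.7], [255, -4.1, 8, 0, 0, 0, 2.4], [255, -4.9, 10, 0, 0, 0, 3.1], [255, -5.8, 12, 0, 0, 0, 3.8], [255, -6.6, 14, 0, 0, 0, 4.4], [255, -7.4, 15.6, 0.4, 0, 0, 4.4], [255, -8.2, 17.2, 0.8, 0, 0, 4.4], [255, -8.2, 17.2, 2.8, 0, 0, 4.4], [255, -8.2, 17.2, 4.4, 0, 0, 4.4], [255, -8.2, 17.2, 4.4, 0, 0, 4.4]]])

```text
time: 3.1
ee_pos: [0.5787, -0.2882, 0.3075]
eef_rot: [0.984, 0.18, -0.002, -0.001]
ft_force: [-0.5, 0.3, 0.6]
width: 0.0005
```

```bash
python3 - <<'E'
from h import *
st()
cv2.imwrite("pics/side1.png",r.camera("side"));cv2.imwrite("pics/top1.png",r.camera("top"))
E
```

```text
t 3.1 pos [ 0.5787 -0.2882  0.3075] box [-0.1635 -0.0008  0.3075] F [-0.5  0.3  0.6] q [-0.14  0.43  0.76  1.29 -0.29  1.55  0.95] w 0.0
```

View pics/side1.png

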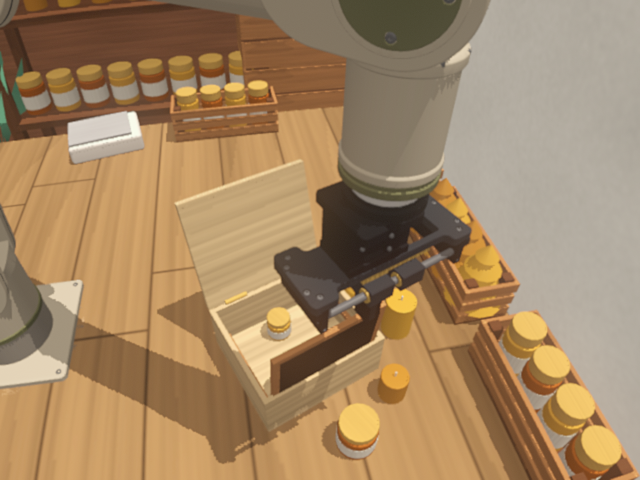

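View pics/top1.png

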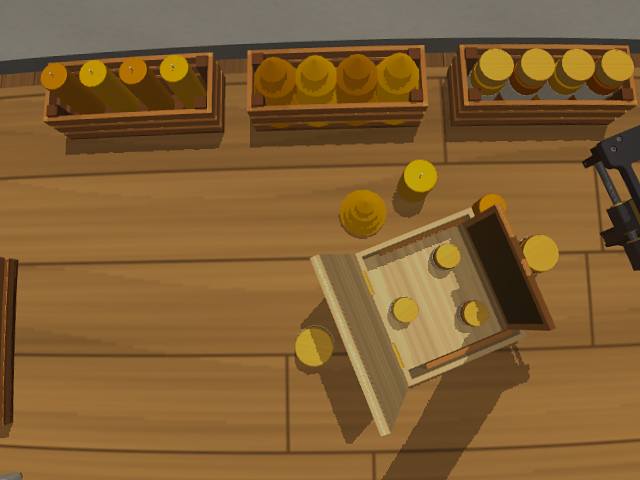

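```bash
python3 - <<'E'
from h import *
s=r.read_state();q=R.from_quat(s['eef_rot'])
P=[s['ee_pos']+q.apply([0,0,-d]) for d in (0,.03,.07)]
print(proj("side",P).round(),proj("top",P).round())
a=cv2.imread("pics/side1.png")[180:360,260:480];b=cv2.imread("pics/top1.png")[110:290,540:640]
cv2.imwrite("pics/z1.png",np.hstack([cv2.resize(x,None,fx=2.4,fy=2.4) for x in(a,b)]))
E
```

```text
[[368. 312.]
 [370. 295.]
 [374. 270.]] [[611. 236.]
 [626. 232.]
 [648. 226.]]
```

View pics/z1.png

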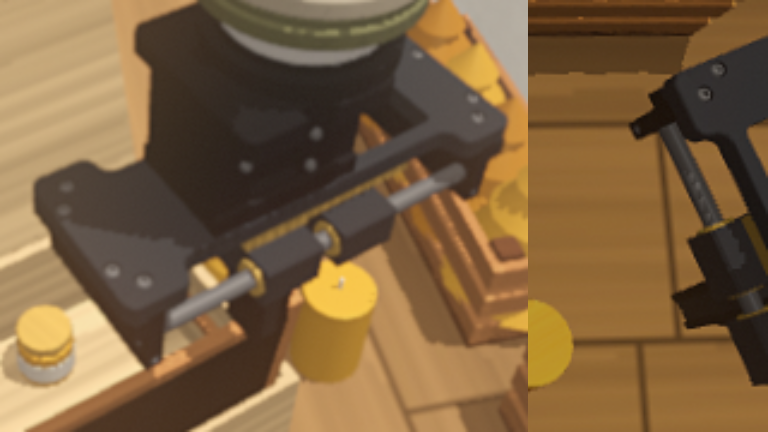

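```bash
cat > fl.py <<'E'
from h import *
import sys
p=np.load('p.npy');st()
A=[float(x) for x in sys.argv[1:]]
def tcp(a): c=flap(a,.115,0,.0045);return w(p,[c[0]-.0095,0,c[2]])[0]
pre=[(w(p,[-.163,0,.187])[0],down(YB))] if A[0]>1.65 else []
for x in rows(pre+[(tcp(a),down(YB)) for a in A]):print(x)
E
python3 fl.py 1.7 1.6 1.5 1.4 1.3 1.2 1.1 1.0
```

```text
t 3.2 pos [ 0.5797 -0.2896  0.3119] box [-0.1652 -0.0013  0.3119] F [-0.4  0.2  0.5] q [-0.14  0.42  0.77  1.28 -0.29  1.55  0.95] w 0.0
[255, -0.06, -0.09, 5.0, 0.02, -0.01, 0.01]
[255, -0.06, -1.94, 5.13, 0.02, -0.01, 0.01]
[255, -0.05, -2.4, 5.08, 0.02, -0.01, 0.01]
[255, -0.05, -2.86, 5.07, 0.02, -0.01, 0.01]
[255, -0.05, -3.32, 5.11, 0.02, -0.01, 0.01]
[255, -0.05, -3.77, 5.19, 0.02, -0.01, 0.01]
[255, -0.05, -4.21, 5.32, 0.02, -0.01, 0.01]
[255, -0.05, -4.64, 5.49, 0.02, -0.01, 0.01]
[255, -0.05, -5.05, 5.7, 0.02, -0.01, 0.01]
```

>>> carry_out(commands=[[[255, 0, 0, 2.0, 0, 0, 0], [255, 0, 0, 4.0, 0, 0, 0], [255, 0, 0, 5.0, 0, 0, 0], [255, 0, -0.5, 5.1, 0, 0, 0], [255, 0, -1.0, 5.1, 0, 0, 0], [255, 0, -1.5, 5.1, 0, 0, 0], [255, 0, -1.95, 5.1, 0, 0, 0], [255, 0, -2.4, 5.1, 0, 0, 0], [255, 0, -2.85, 5.1, 0, 0, 0], [255, 0, -3.3, 5.1, 0, 0, 0]]])

```text
time: 4.45
ee_pos: [0.5504, -0.2119, 0.1842]
eef_rot: [0.984, 0.18, 0.0, 0.001]
ft_force: [0.7, -0.9, -0.5]
width: 0.0009
```

```bash
python3 fl.py 1.3 1.2 1.1 1.0 .9 .8 .7 .6 .5 .4 .3 .2; python3 -c "
from h import *
cv2.imwrite('pics/side2.png',r.camera('side'))"
```

```text
t 4.45 pos [ 0.5504 -0.2119  0.1842] box [-0.0821 -0.0013  0.1842] F [ 0.7 -0.9 -0.5] q [-0.31  0.33  0.74  1.65 -0.23  1.25  0.84] w 0.001
[255, -0.05, -0.44, 0.09, 0.02, -0.01, 0.0]
[255, -0.05, -0.89, 0.22, 0.02, -0.01, 0.0]
[255, -0.05, -1.31, 0.39, 0.02, -0.01, 0.0]
[255, -0.05, -1.72, 0.6, 0.02, -0.01, 0.0]
[255, -0.05, -2.11, 0.85, 0.02, -0.01, 0.0]
[255, -0.05, -2.46, 1.14, 0.02, -0.01, 0.0]
[255, -0.05, -2.79, 1.46, 0.02, -0.01, 0.0]
[255, -0.05, -3.08, 1.82, 0.02, -0.01, 0.0]
[255, -0.05, -3.34, 2.2, 0.02, -0.01, 0.0]
[255, -0.05, -3.56, 2.61, 0.02, -0.01, 0.0]
[255, -0.05, -3.73, 3.03, 0.02, -0.01, 0.0]
[255, -0.05, -3.86, 3.47, 0.02, -0.01, 0.0]
```

View pics/side2.png

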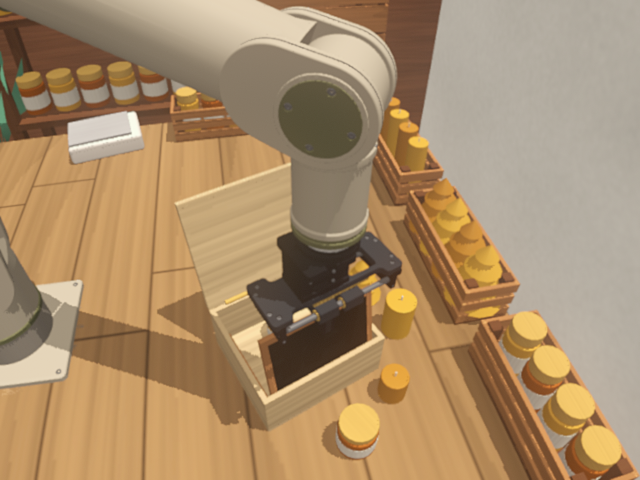

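The flap leans inward now (its top edge from about (262,350) to (368,300)), with the fingers pushing on its outer face; everything else is where it was.

>>> carry_out(commands=[[[255, 0, -0.45, 0.1, 0, 0, 0], [255, 0, -0.9, 0.2, 0, 0, 0], [255, 0, -1.3, 0.4, 0, 0, 0], [255, 0, -1.7, 0.6, 0, 0, 0], [255, 0, -2.1, 0.85, 0, 0, 0], [255, 0, -2.45, 1.15, 0, 0, 0], [255, 0, -2.8, 1.45, 0, 0, 0], [255, 0, -3.1, 1.8, 0, 0, 0], [255, 0, -3.35, 2.2, 0, 0, 0], [255, 0, -3.55, 2.6, 0, 0, 0], [255, 0, -3.75, 3.0, 0, 0, 0], [255, 0, -3.85, 3.4, 0, 0, 0]]])

```text
time: 6.0
ee_pos: [0.5158, -0.1202, 0.0983]
eef_rot: [0.984, 0.181, 0.0, 0.0]
ft_force: [-0.7, 0.6, 1.7]
width: 0.0006
```

```bash
python3 fl.py .2 .1 0 -.02 -.04; python3 -c "
from h import *
cv2.imwrite('pics/side3.png',r.camera('side'))"
```

```text
t 6.0 pos [ 0.5158 -0.1202  0.0983] box [ 0.0159 -0.0015  0.0983] F [-0.7  0.6  1.7] q [-0.46  0.27  0.7   1.89 -0.2   1.05  0.68] w 0.001
[255, -0.06, 0.06, 0.04, 0.0, -0.0, 0.02]
[255, -0.06, -0.03, 0.49, 0.0, -0.0, 0.02]
[255, -0.06, -0.07, 0.95, 0.0, -0.0, 0.02]
[255, -0.06, -0.07, 1.04, 0.0, -0.0, 0.02]
[255, -0.06, -0.07, 1.14, 0.0, -0.0, 0.02]
```

View pics/side3.png

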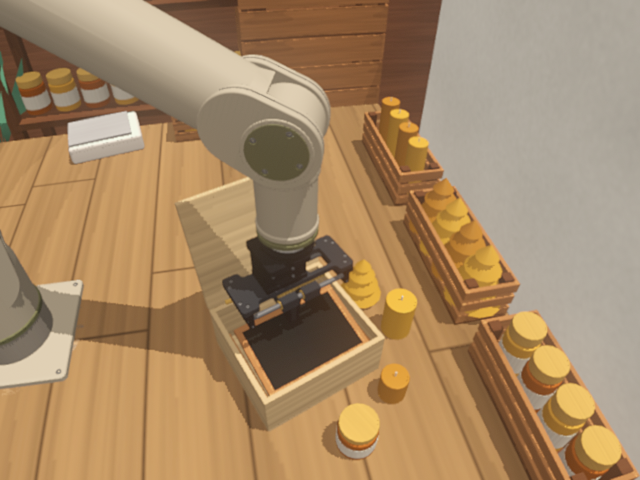

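>>> carry_out(commands=[[[255, 0, 0, 0.25, 0, 0, 0], [255, 0, 0, 0.5, 0, 0, 0], [255, 0, 0, 0.7, 0, 0, 0], [255, 0, 0, 0.85, 0, 0, 0], [255, 0, 0, 0.95, 0, 0, 0], [255, 0, 0, 1.05, 0, 0, 0], [255, 0, 0, 1.1, 0, 0, 0], [255, 0, 0, 1.1, 0, 0, 0]]])

```text
time: 7.05
ee_pos: [0.5156, -0.1199, 0.074]
eef_rot: [0.984, 0.18, -0.0, -0.002]
ft_force: [-25.3, 6.1, 63.2]
width: 0.0008
```

```bash
python3 fl.py 0
```

```text
t 7.05 pos [ 0.5156 -0.1199  0.074 ] box [ 0.0163 -0.0014  0.074 ] F [-25.3   6.1  63.2] q [-0.45  0.31  0.68  1.91 -0.23  1.    0.7 ] w 0.001
[255, -0.05, -0.05, -0.02, -0.04, -0.01, 0.01]
```

>>> carry_out(commands=[[[255, 0, 0, -0.5, 0, 0, 0], [255, 0, 0, -2, 0, 0, 0], [255, 0, 0, -4.4, 0, 0, 0], [255, 0, 0, -6.8, 0, 0, 0], [255, 0, 0, -9.2, 0, 0, 0], [255, 0, 0, -11.6, 0, 0, 0], [255, 0, 0, -13.5, 0, 0, 0], [255, 0, 0, -13.5, 0, 0, 0]]])

```text
time: 8.05
ee_pos: [0.5169, -0.1217, 0.4149]
eef_rot: [0.984, 0.18, 0.003, -0.001]
ft_force: [-0.4, -0.5, -1.0]
width: 0.0003
```

```bash
python3 - <<'E'
from h import *
st()
cv2.imwrite("pics/side4.png",r.camera("side"));cv2.imwrite("pics/top4.png",r.camera("top"))
p=np.load('p.npy');q=p.copy();q[3]=0
for n in("side","top"):
  print(n,proj(n,w(p,[flap(0,.13,-.093,.0045),flap(0,.13,.093,.0045),flap(.08,.13,-.093,.0045),flap(.08,.13,.093,.0045)])).round(1).tolist())
E
```

```text
t 8.05 pos [ 0.5169 -0.1217  0.4149] box [ 0.0141 -0.0019  0.4149] F [-0.4 -0.5 -1. ] q [-0.53  0.09  0.75  1.38 -0.06  1.69  0.57] w 0.0
side [[327.4, 292.9], [234.0, 338.2], [327.8, 289.5], [233.5, 334.9]]
top [[391.1, 251.6], [436.3, 359.9], [392.3, 250.7], [438.1, 360.5]]
```

View pics/side4.png

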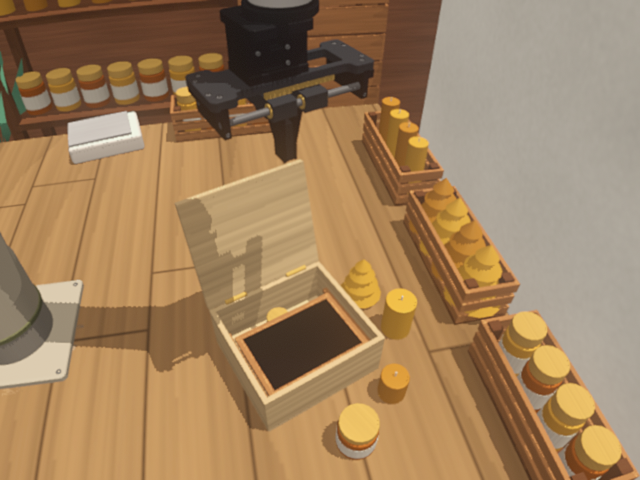

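View pics/top4.png

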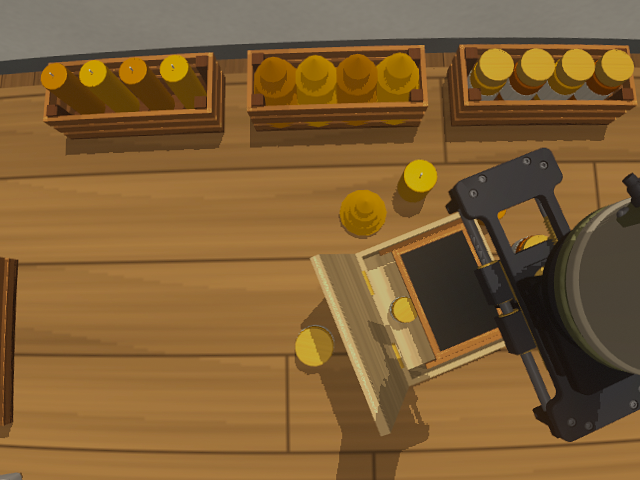

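```bash
cat > ld.py <<'E'
from h import *
import sys
p=np.load('p.npy');st()
def tcp(a): c=lid(a,.165,0,.012);return w(p,[c[0]+.0095,0,c[2]])[0]
L=[]
for x in sys.argv[1:]:
    L.append((w(p,[float(v) for v in x.split(',')])[0] if ',' in x else tcp(float(x)),down(YB)))
for x in rows(L):print(x)
E
python3 ld.py .21,0,.415 .21,0,.25 1.9 1.84 
```

```text
t 8.15 pos [ 0.5159 -0.1212  0.4113] box [ 0.0149 -0.0012  0.4113] F [ 0.4 -0.3 -0.8] q [-0.53  0.09  0.75  1.39 -0.06  1.69  0.57] w 0.0
[255, -0.04, -7.8, -0.12, -0.04, -0.01, 0.01]
[255, -0.05, -7.78, 6.48, -0.04, -0.01, 0.01]
[255, -0.05, -6.35, 6.58, -0.04, -0.01, 0.01]
[255, -0.05, -5.98, 6.44, -0.04, -0.01, 0.01]
```

>>> carry_out(commands=[[[255, 0, -2, -0.1, 0, 0, 0], [255, 0, -4, -0.1, 0, 0, 0], [255, 0, -6, -0.1, 0, 0, 0], [255, 0, -7.9, -0.1, 0, 0, 0], [255, 0, -7.9, 0, 0, 0, 0], [255, 0, -7.9, 2, 0, 0, 0], [255, 0, -7.9, 4, 0, 0, 0], [255, 0, -7.8, 5.5, 0, 0, 0], [255, 0, -7.8, 6.4, 0, 0, 0], [255, 0, -7.8, 6.4, 0, 0, 0]]])

```text
time: 9.4
ee_pos: [0.4455, 0.0604, 0.2499]
eef_rot: [0.984, 0.18, -0.002, -0.001]
ft_force: [0.6, -0.5, 0.1]
width: 0.0005
```

```bash
python3 ld.py 1.9 1.8 1.7 1.6 1.5 1.4 1.3 1.2; python3 -c "
from h import *
cv2.imwrite('pics/side5.png',r.camera('side'))
cv2.imwrite('pics/top5.png',r.camera('top'))"
```

```text
t 9.4 pos [0.4455 0.0604 0.2499] box [0.2097 0.0004 0.2499] F [ 0.6 -0.5  0.1] q [-0.77 -0.11  0.5   1.87  0.05  1.37  0.08] w 0.001
[255, 0.02, 1.42, 0.1, -0.03, 0.04, -0.0]
[255, 0.02, 2.04, -0.13, -0.03, 0.04, -0.0]
[255, 0.02, 2.68, -0.3, -0.03, 0.04, -0.0]
[255, 0.02, 3.33, -0.4, -0.03, 0.04, -0.0]
[255, 0.02, 3.99, -0.43, -0.03, 0.04, -0.0]
[255, 0.02, 4.66, -0.4, -0.03, 0.04, -0.0]
[255, 0.02, 5.31, -0.31, -0.03, 0.04, -0.0]
[255, 0.02, 5.95, -0.15, -0.03, 0.04, -0.0]
```

View pics/side5.png

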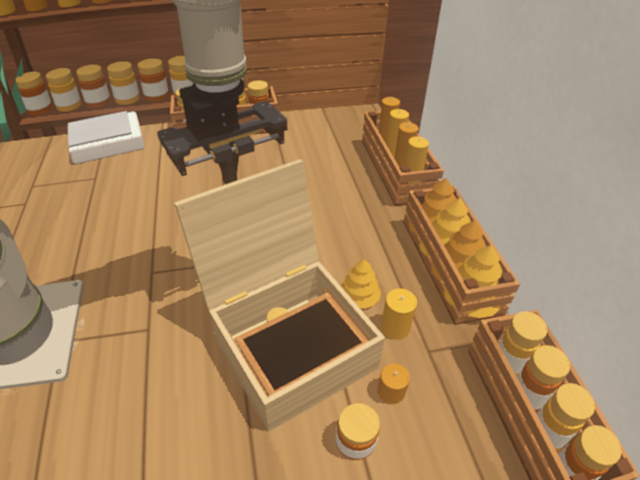

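View pics/top5.png

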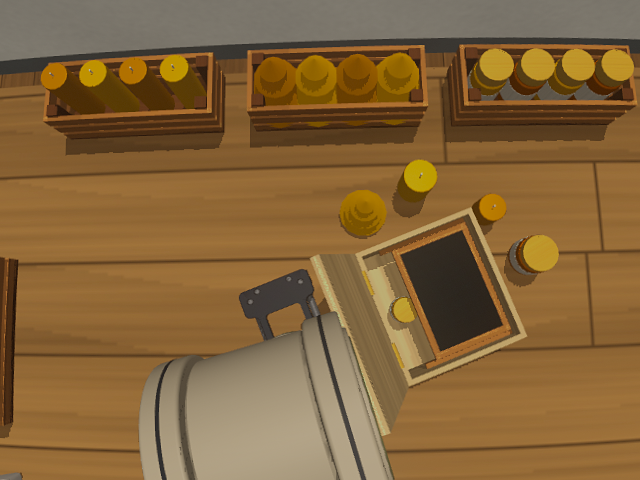

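>>> carry_out(commands=[[[255, 0, 0.5, 0, 0, 0, 0], [255, 0, 1.0, 0, 0, 0, 0], [255, 0, 1.5, 0, 0, 0, 0], [255, 0, 2.0, -0.1, 0, 0, 0], [255, 0, 2.5, -0.3, 0, 0, 0], [255, 0, 3.0, -0.4, 0, 0, 0], [255, 0, 3.5, -0.4, 0, 0, 0], [255, 0, 4.0, -0.45, 0, 0, 0], [255, 0, 4.5, -0.4, 0, 0, 0], [255, 0, 5.0, -0.35, 0, 0, 0], [255, 0, 5.5, -0.25, 0, 0, 0], [255, 0, 5.95, -0.15, 0, 0, 0]]])

```text
time: 11.0
ee_pos: [0.4996, -0.0788, 0.2552]
eef_rot: [0.984, 0.18, -0.0, -0.002]
ft_force: [-1.1, 3.8, -1.1]
width: 0.0006
```

```bash
python3 ld.py 1.15 1.1 1.0 .92 .84 .76 .68 .6 .52 .44 .36 .28 .2 ; python3 -c "
from h import *
cv2.imwrite('pics/side6.png',r.camera('side'))"
```

```text
t 11.0 pos [ 0.4996 -0.0788  0.2552] box [ 0.0603 -0.001   0.2552] F [-1.1  3.8 -1.1] q [-0.61  0.03  0.71  1.75 -0.03  1.37  0.46] w 0.001
[255, -0.04, 0.29, 0.19, -0.04, -0.0, -0.0]
[255, -0.04, 0.6, 0.31, -0.04, -0.0, -0.0]
[255, -0.04, 1.2, 0.59, -0.04, -0.0, -0.0]
[255, -0.04, 1.65, 0.86, -0.04, -0.0, -0.0]
[255, -0.04, 2.08, 1.17, -0.04, -0.0, -0.0]
[255, -0.04, 2.49, 1.51, -0.04, -0.0, -0.0]
[255, -0.04, 2.87, 1.88, -0.04, -0.0, -0.0]
[255, -0.04, 3.22, 2.27, -0.04, -0.0, -0.0]
[255, -0.04, 3.53, 2.7, -0.04, -0.0, -0.0]
[255, -0.04, 3.81, 3.15, -0.04, -0.0, -0.0]
[255, -0.04, 4.05, 3.62, -0.04, -0.0, -0.0]
[255, -0.04, 4.26, 4.11, -0.04, -0.0, -0.0]
[255, -0.04, 4.42, 4.61, -0.04, -0.0, -0.0]
```

View pics/side6.png

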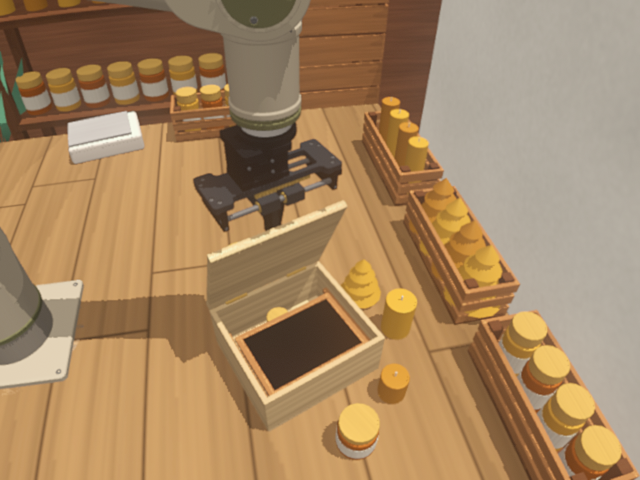

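Lid now tilts inward past vertical (free edge (210,262)–(345,208)), with the fingertips on its back; nothing else has moved.

>>> carry_out(commands=[[[255, 0, 0.4, 0.2, 0, 0, 0], [255, 0, 0.8, 0.4, 0, 0, 0], [255, 0, 1.2, 0.6, 0, 0, 0], [255, 0, 1.65, 0.85, 0, 0, 0], [255, 0, 2.05, 1.15, 0, 0, 0], [255, 0, 2.45, 1.5, 0, 0, 0], [255, 0, 2.85, 1.85, 0, 0, 0], [255, 0, 3.2, 2.25, 0, 0, 0], [255, 0, 3.5, 2.65, 0, 0, 0], [255, 0, 3.75, 3.05, 0, 0, 0], [255, 0, 4.0, 3.45, 0, 0, 0], [255, 0, 4.15, 3.8, 0, 0, 0]]])

```text
time: 12.55
ee_pos: [0.5363, -0.1775, 0.159]
eef_rot: [0.984, 0.179, -0.0, -0.001]
ft_force: [-0.7, 1.5, 0.5]
width: 0.0006
```

```bash
python3 ld.py .32 .28 .24 .2 .16 .12 .08 .04 0 -.01 -.02; python3 -c "
from h import *
cv2.imwrite('pics/side7.png',r.camera('side'))"
```

```text
t 12.55 pos [ 0.5363 -0.1775  0.159 ] box [-0.045  -0.0004  0.159 ] F [-0.7  1.5  0.5] q [-0.41  0.3   0.77  1.74 -0.22  1.19  0.79] w 0.001
[255, -0.02, -0.07, 0.03, -0.03, 0.0, -0.02]
[255, -0.02, 0.03, 0.27, -0.03, 0.0, -0.02]
[255, -0.01, 0.12, 0.52, -0.03, 0.0, -0.02]
[255, -0.01, 0.19, 0.78, -0.03, 0.0, -0.02]
[255, -0.01, 0.26, 1.03, -0.03, 0.0, -0.02]
[255, -0.01, 0.32, 1.29, -0.03, 0.0, -0.02]
[255, -0.01, 0.36, 1.55, -0.03, 0.0, -0.02]
[255, -0.01, 0.4, 1.82, -0.03, 0.0, -0.02]
[255, -0.01, 0.42, 2.08, -0.03, 0.0, -0.02]
[255, -0.01, 0.43, 2.15, -0.03, 0.0, -0.02]
[255, -0.01, 0.43, 2.21, -0.03, 0.0, -0.02]
```

View pics/side7.png

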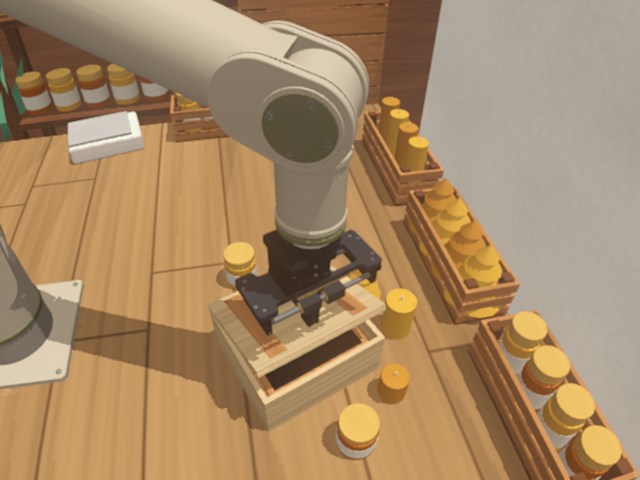

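>>> carry_out(commands=[[[255, 0, 0.05, 0.25, 0, 0, 0], [255, 0, 0.1, 0.5, 0, 0, 0], [255, 0, 0.2, 0.75, 0, 0, 0], [255, 0, 0.25, 0.95, 0, 0, 0], [255, 0, 0.3, 1.15, 0, 0, 0], [255, 0, 0.33, 1.35, 0, 0, 0], [255, 0, 0.36, 1.5, 0, 0, 0], [255, 0, 0.38, 1.65, 0, 0, 0], [255, 0, 0.4, 1.78, 0, 0, 0], [255, 0, 0.42, 1.88, 0, 0, 0], [255, 0, 0.42, 1.96, 0, 0, 0], [255, 0, 0.42, 2.0, 0, 0, 0]]])

```text
time: 14.1
ee_pos: [0.5396, -0.1877, 0.108]
eef_rot: [0.984, 0.179, -0.001, -0.001]
ft_force: [-0.5, 1.0, 5.6]
width: 0.0004
```

```bash
python3 ld.py 0 -.01 -.02
```

```text
t 14.1 pos [ 0.5396 -0.1877  0.108 ] box [-0.0556  0.0002  0.108 ] F [-0.5  1.   5.6] q [-0.36  0.38  0.75  1.78 -0.28  1.1   0.84] w 0.0
[255, 0.01, -0.01, 0.04, -0.02, 0.01, -0.02]
[255, 0.01, -0.0, 0.11, -0.02, 0.01, -0.02]
[255, 0.01, 0.0, 0.17, -0.02, 0.01, -0.02]
```

>>> carry_out(commands=[[[255, 0, 0, 0.04, 0, 0, 0], [255, 0, 0, 0.08, 0, 0, 0], [255, 0, 0, 0.1, 0, 0, 0], [255, 0, 0, 0.12, 0, 0, 0], [255, 0, 0, 0.12, 0, 0, 0]]])

```text
time: 14.72
ee_pos: [0.5397, -0.1877, 0.1077]
eef_rot: [0.984, 0.179, -0.0, -0.002]
ft_force: [-12.7, 5.6, 32.7]
width: 0.0001
```

```bash
python3 ld.py 0
```

```text
t 14.72 pos [ 0.5397 -0.1877  0.1077] box [-5.570e-02  1.000e-04  1.077e-01] F [-12.7   5.6  32.7] q [-0.36  0.38  0.75  1.78 -0.29  1.1   0.85] w 0.0
[255, 0.0, -0.01, 0.03, -0.04, -0.0, -0.03]
```

>>> carry_out(commands=[[[255, 0, 0, -0.4, 0, 0, 0], [255, 0, 0, -1.5, 0, 0, 0], [255, 0, 0, -3.5, 0, 0, 0], [255, 0, 0, -5.8, 0, 0, 0], [255, 0, 0, -8, 0, 0, 0], [255, 0, 0, -10, 0, 0, 0], [255, 0, 0, -12, 0, 0, 0], [255, 0, 0, -12, 0, 0, 0]]])

```text
time: 15.72
ee_pos: [0.5407, -0.1898, 0.4112]
eef_rot: [0.984, 0.178, 0.002, -0.0]
ft_force: [0.6, -0.9, -0.3]
width: 0.0005
```

```bash
python3 - <<'E'
from h import *
st()
a=r.camera("side");b=r.camera("top");cv2.imwrite("pics/side8.png",a);cv2.imwrite("pics/top8.png",b)
p=np.load('p.npy')
for n in("side","top"):
  print(n,[proj(n,w(p,[lid(t,.2,-.11,.012),lid(t,.2,.11,.012)])).round(1).tolist() for t in(0,.05)])
z=cv2.resize(a[230:440,190:420],None,fx=2.8,fy=2.8);cv2.imwrite("pics/z8.png",z)
E
```

```text
t 15.72 pos [ 0.5407 -0.1898  0.4112] box [-5.800e-02 -1.000e-04  4.112e-01] F [ 0.6 -0.9 -0.3] q [-0.4   0.22  0.83  1.29 -0.17  1.7   0.75] w 0.001
side [[[385.6, 333.8], [264.0, 401.5]], [[386.0, 329.8], [263.2, 397.7]]]
top [[[472.3, 205.7], [529.6, 336.9]], [[473.6, 204.7], [531.7, 337.6]]]
```

View pics/z8.png

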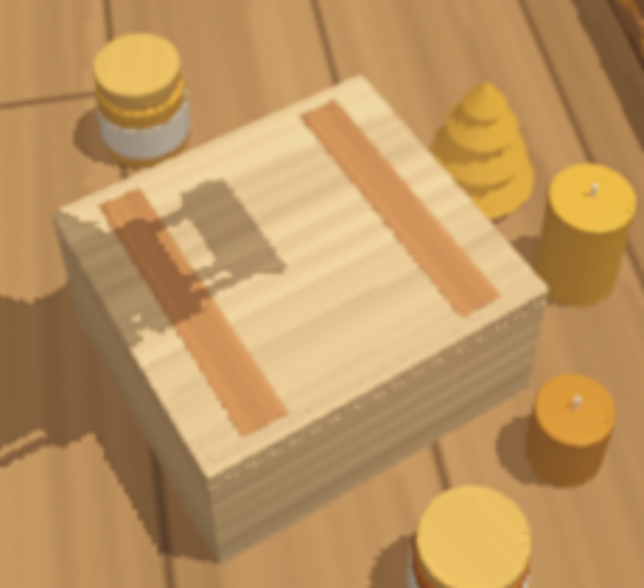

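View pics/top8.png

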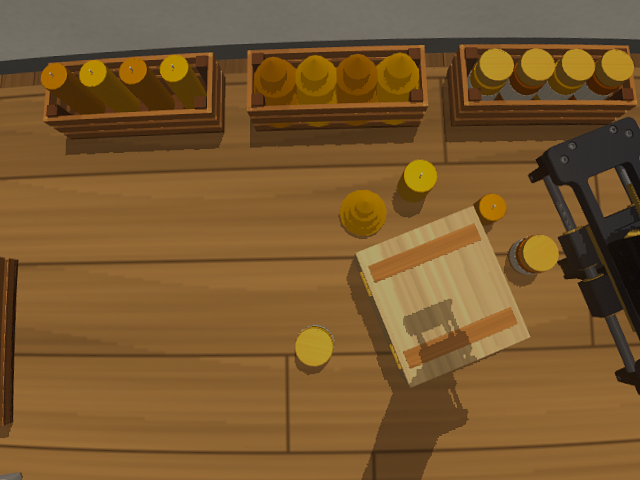

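View pics/side8.png

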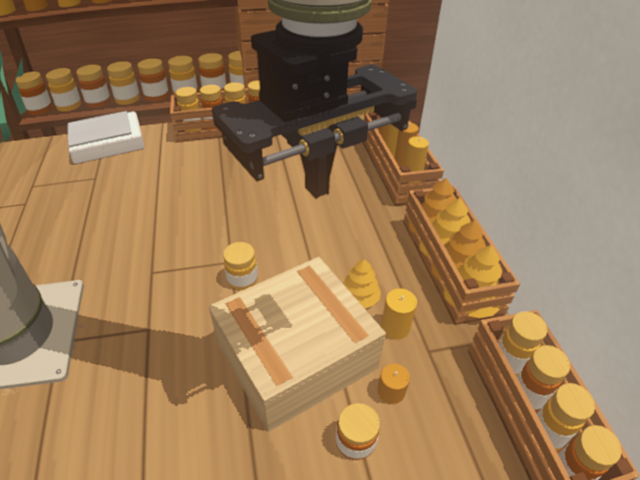

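The lid lies flush on the rim with no gap. Its free corners, at about (385,334) and (265,400) in the side view, match the prediction for 0 rad. All the candles and outside jars are unmoved, and the arm is clear.

```bash
python3 -c "
from bench import r
print(r.close_job())"
```

```text
the job is handed in; nothing more can be done
None
```

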